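Find the empty bay of the kiln-brick bin and push its flap open

ROBOT

A 6-joint arm with a two-finger parallel gripper is mounted at the origin on the work surface. World frame = base frame: x ahead of the robot, y to its left, z up, the work surface at z = 0. Lengths are in mm, angles in rad, forces in N, time in s.
With the tool pointing down it reaches from about 350 to 975 mm from the base axis. Payload 7.1 kg.
Tool frame: the origin (TCP) lies at the centre of the arm's flange, where the gripper is bolted on; the fingertips stand 182 mm ahead of it and the grasp point (between the pads) lies 163 mm ahead of it; z points along the fingers, y is the line along which they close (so a half turn about z gives the same grasp; the last joint's range is limited). The gripper opens to 88 mm and grips with 3 to 60 N. Pads are 20 mm wide; open, the fingers measure 115 mm over their backs; the gripper's body (75 mm by 178 mm) begins 61 mm behind the grasp point.
Start: joints at [-0.019, 0.423, 1.63, -0, 1.089, -0.019], TCP at [624.985, 0.026, 404.675] pointing down, gripper open.
Joint ranges: [-3, 3], [-0.9, 2.11], [0.09, 2.58], [-1.31, 4.45], [0.11, 2.69], [-2.54, 2.54]. Speed limits (rad/s): [2.39, 2.39, 3.01, 3.14, 3.14, 3.14].

INTERFACE

Orientations are given as a rotation vector (axis times angle).
In Python, from workcell import readout, get_image, ctrl gives the robot as it stands.
- The arm moves only by the tool step_arm, never from a script. Its argument "targets" is a list that holds one entry, the list of rows, each a list of 7 numbers: the shift along the world's x, y, z as a fraction of full scale, then the turn, a rotation vector about the world's x, y, z as a fraction of full scale, then the opening, from 0 (shut) to 1 (fully open). In form: [[[dx, dy, dz, wx, wy, wz, claw], ...]]. A call has exactly 5 rows; each row shifts and turns the commanded pose from where the row before left it; what a row does not reach is not made up. Full scale, the value 1, is 0.05 m for a shift and 4 degrees for a turn. A row lasts 1/8 s, in which the tool goes at most 62.5 mm and 10.7 degrees, less where a joint would pass 70% of its speed; a pose out of reach is approached as far as the arm can. A call with a number of a shift or a turn outside -1 to 1 is refused whole. A call with a gripper value outside its range is refused whole. The fingers move at their own pace and stop on an object; the grip force is fixed at half the most. Time passes only in rows, so rows that do not move let the fingers close, or fill a call up. It gives the time, the measured TCP pose, the force, the opening and the grip force at its end, in the units of the state.
- readout.get_obs(): the state, without advancing time (a new reading comes with each control period).
- get_image(name): name is "scene" or "side" or "wrist"; returns a dict with "pixels" (420x560x3 uint8, red, green, blue), "intrinsics" (3x3 intrinsics, pixels), "extrinsics" (4x4, takes a point from world to camera coordinates). Camera axes: x right, y down, z forward; pixel columns grow to the right and rows downward; lengths in mm; the calibration is good to about 2 mm. A picture is of the moment at which its call begins. There is no depth.
- ctrl.close_job(): hands the job in; it is judged then, once.
The state is a dict: "t": time; "qpos": joint angles; "qvel": joint speeds; "joint_torque": joint torques, N m; "ee_pos": TCP position; "orientation": TCP orientation; "ft_force": force on the tool from outside, world axes, zero at the start; "moment": the same for the moment, N m; "width": finger opening in mm; "grasp_force": force on a finger pad.
Only numpy, scipy, OpenCV 4.12 (cv2) and the standard library are available. Lean on these libraries where they do the work, as an engineer would, in place of code of your own. Each camera call takes 0.05 s, during which the arm holds its last target. There are 200 camera calls.

TASK

One bay of the kiln-brick bin is empty and needs refilling: with the fingertips press gently on the white flaps to find the one flap that rocks, then push its robot-side end (the one with the blue dot) down until the flap stands fully open, and leave it open. Do not lift or carry anything and leave the things standing around, and on the bin's ledge, where they are.

Things in the scene. Friction and masses are not known exactly. Their poses are not given: they have to be found in the camera images.
- bin: Wooden bin, 226 x 460 x 120 mm. Origin: on the table under the middle of its row of four flaps; +x away from the robot (yaw within 0.25), +y left along the row, z up. Top 120 mm up, x -72 to +153 mm; beyond x 62 a ledge carries small things. Three bays are full of brick to 1.5 mm under the flap: those flaps give at most 0.04 rad. One bay, varying, is empty (contents under 25 mm): its flap rocks.
- flap_a (a joint): Tilt (rad) of the leftmost (bin y = +168 mm) flap: 0 flush, positive with its robot-side end down, stops at +/-0.75. White board 120 (x) x 100 (y) x 8 mm, pivoted across its middle (bin x 0, z 116 mm, axis bin y); bay 110 mm deep, flaps look alike. If free it turns against 0.10 N m friction (2.4 N at the dot, up to 10 N when steep) and stays where left.
- flap_a_mark (a point): Blue dot (22 mm across), the place to press on the leftmost (bin y = +168 mm) flap's upper face: 42 mm from the pivot towards the robot, 120 mm above the table when level. Moves with the flap; axes as the bin's when level.
- flap_b (a joint): Tilt (rad) of the second from the left (bin y = +56 mm) flap: 0 flush, positive with its robot-side end down, stops at +/-0.75. White board 120 (x) x 100 (y) x 8 mm, pivoted across its middle (bin x 0, z 116 mm, axis bin y); bay 110 mm deep, flaps look alike. If free it turns against 0.10 N m friction (2.4 N at the dot, up to 10 N when steep) and stays where left.
- flap_b_mark (a point): Blue dot (22 mm across), the place to press on the second from the left (bin y = +56 mm) flap's upper face: 42 mm from the pivot towards the robot, 120 mm above the table when level. Moves with the flap; axes as the bin's when level.
- flap_c (a joint): Tilt (rad) of the third from the left (bin y = -56 mm) flap: 0 flush, positive with its robot-side end down, stops at +/-0.75. White board 120 (x) x 100 (y) x 8 mm, pivoted across its middle (bin x 0, z 116 mm, axis bin y); bay 110 mm deep, flaps look alike. If free it turns against 0.10 N m friction (2.4 N at the dot, up to 10 N when steep) and stays where left.
- flap_c_mark (a point): Blue dot (22 mm across), the place to press on the third from the left (bin y = -56 mm) flap's upper face: 42 mm from the pivot towards the robot, 120 mm above the table when level. Moves with the flap; axes as the bin's when level.
- flap_d (a joint): Tilt (rad) of the rightmost (bin y = -168 mm) flap: 0 flush, positive with its robot-side end down, stops at +/-0.75. White board 120 (x) x 100 (y) x 8 mm, pivoted across its middle (bin x 0, z 116 mm, axis bin y); bay 110 mm deep, flaps look alike. If free it turns against 0.10 N m friction (2.4 N at the dot, up to 10 N when steep) and stays where left.
- flap_d_mark (a point): Blue dot (22 mm across), the place to press on the rightmost (bin y = -168 mm) flap's upper face: 42 mm from the pivot towards the robot, 120 mm above the table when level. Moves with the flap; axes as the bin's when level.
- turtle: Grey clay turtle, 62 mm long, 25 mm high, loose on the bin's ledge (top of ledge 120 mm up). Leave alone. Origin: centre of its underside.
- glaze_jar: Blue jar with white lid, 42 mm across, 50 mm high, loose on the bin's ledge. Leave alone. Origin: centre of its underside.
- wood_knife: Wooden modelling knife, 155 mm long, 8 mm high, lying on the bin's ledge, along the row. Leave alone. Origin: underside, near the middle.
- brush_tub: Grey tub 110 x 90 x 70 mm with a brush and a steel rod sticking out to 200 mm up, on the table, far left. Leave alone. Origin: centre of its underside.
- spray_bottle: White conical spray bottle with blue head, 84 mm across, 230 mm high, on the table, right. Leave alone. Origin: centre of its underside.
- clay_bowl: Grey bowl 110 mm across, 50 mm high, on a board 8 mm thick, left. Leave alone. Origin: centre of its underside.
- roller: Wooden roller 140 mm long along y, 44 mm high, on the table, near right. Leave alone. Origin: centre of its underside.

How it is judged (in metres and radians):
On the way, in this order (a step that is already met when the one before it is completed fails the run):
1. a fingertip makes the free flap rock (contact force between the fingers and bin above 0.3 N and ((value of joint flap_a above 0.1 rad or value of joint flap_a below -0.1 rad) or (value of joint flap_b above 0.1 rad or value of joint flap_b below -0.1 rad) or (value of joint flap_c above 0.1 rad or value of joint flap_c below -0.1 rad) or (value of joint flap_d above 0.1 rad or value of joint flap_d below -0.1 rad))), for 0.02 s.
2. the flap is pushed open (value of joint any of flap_a, flap_b, flap_c, flap_d above 0.6 rad), for 0.2 s.
At the end, for the whole second after the job is handed in: The free flap is tilted by more than 0.6 rad (its stop is at 0.75), robot-side end down, and stays there by itself; the other three flaps are within 0.1 rad of level; every other thing is within 30 mm of where it stood (((value of joint flap_a above 0.6 rad and value of joint flap_b between -0.1 and 0.1 rad and value of joint flap_c between -0.1 and 0.1 rad and value of joint flap_d between -0.1 and 0.1 rad) or (value of joint flap_b above 0.6 rad and value of joint flap_a between -0.1 and 0.1 rad and value of joint flap_c between -0.1 and 0.1 rad and value of joint flap_d between -0.1 and 0.1 rad) or (value of joint flap_c above 0.6 rad and value of joint flap_a between -0.1 and 0.1 rad and value of joint flap_b between -0.1 and 0.1 rad and value of joint flap_d between -0.1 and 0.1 rad) or (value of joint flap_d above 0.6 rad and value of joint flap_a between -0.1 and 0.1 rad and value of joint flap_b between -0.1 and 0.1 rad and value of joint flap_c between -0.1 and 0.1 rad)) and distance of each of turtle, glaze_jar, wood_knife, brush_tub, spray_bottle, clay_bowl, roller from where it was at the start of the episode below 0.03 m); the robot touches nothing.
It fails at once if a flap or the bin is pressed harder than 60 N (contact force between the fingers and bin above 60 N).
It fails at once if a thing standing on the bin's ledge is lifted, carried or knocked more than 30 mm from its place (distance of any of turtle, glaze_jar, wood_knife from where it was at the start of the episode above 0.03 m).
It fails at once if a thing standing on the table is lifted, carried or knocked more than 30 mm from its place (distance of any of brush_tub, spray_bottle, clay_bowl, roller from where it was at the start of the episode above 0.03 m).
It also fails if it takes over 48 s, if anything falls off the work surface, if the arm or the gripper's body presses on something with over 40 N, if the wrist force passes 120 N, or if a joint passes its speed limit or range.

## Working session

There is one attempt and no reset: what is moved stays moved. The work goes in short steps, Python scripts to look and compute and a tool call to move; the robot and the scene stay as the last step left them, time stands still between calls to the robot, and variables do not carry over. Pictures are saved under pics/ and viewed, at most 10 in all, crops included, and the job is handed in when it is done.

Besides the shell and the picture viewer there is one more tool, called by a JSON object that holds its "op" and its "data", one argument or row to a line. step_arm: Moves the arm, as the interface text tells. Shift numbers are shares of 0.05 m and turn numbers shares of 4 degrees, none past 1 either way. Its arguments: {"type":"object","properties":{"targets":{"type":"array"}},"required":["targets"]}

```bash
mkdir -p pics
python3 - <<'E'
from workcell import readout,get_image
import cv2
for n in("scene","wrist"):
    d=get_image(n); cv2.imwrite(f"pics/{n}0.png",cv2.resize(d["pixels"][:,:,::-1],(800,600),interpolation=cv2.INTER_CUBIC))
o=readout.get_obs();print(o["t"],o["ee_pos"],o["orientation"],o["ft_force"],o["width"])
E
```

```text
0.1 [6.24728167e+02 2.19550124e-02 4.03975243e+02] [-2.22069653e+00 -2.22073935e+00  1.56926211e-03] [-0.47688465 -0.19712285 -0.05846124] 87.4784847554679
```

View pics/scene0.png

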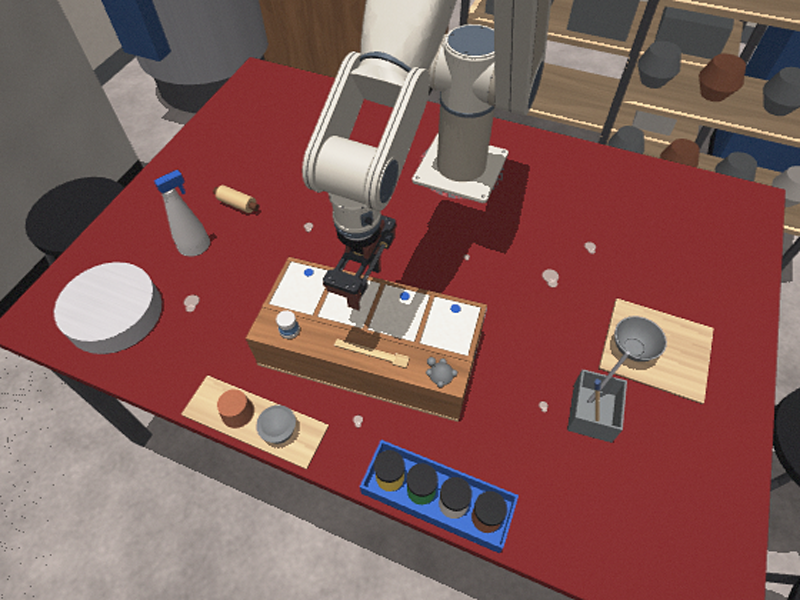

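View pics/wrist0.png

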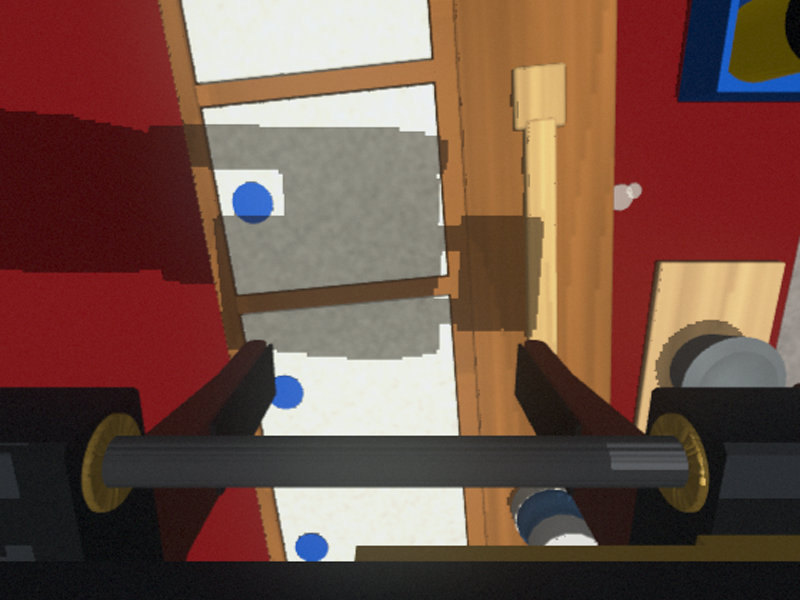

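The wrist view shows dots b (252,202), c (287,392) and d (312,547). The scene view shows dots d (308,272), b (404,296) and a (456,308). Both pictures are 800x600.

```bash
cat > h.py <<'E'
import numpy as np
def ray(d,u,v,z):
    K=np.array(d["intrinsics"]);E=np.array(d["extrinsics"]);R,t=E[:3,:3],E[:3,3]
    c=-R.T@t; r=R.T@np.linalg.inv(K)@np.array([u*.7,v*.7,1]); return c+r*(z-c[2])/r[2]
E
python3 - <<'E'
from workcell import get_image
from h import *
w=get_image("wrist");s=get_image("scene")
for n,u,v in(("b",252,202),("c",287,392),("d",312,547)):print("w",n,ray(w,u,v,120).round(1))
for n,u,v in(("d",308.5,272),("b",404.5,296),("a",456,309)):print("s",n,ray(s,u,v,120).round(1))
A=ray(s,456,309,120);D=ray(s,308.5,272,120)
y=(A-D)/np.linalg.norm(A-D);x=np.array([y[1],-y[0],0]);print(np.linalg.norm(A-D),"yaw",np.arctan2(x[1],x[0]))
for k in(168,56,-56,-168):print(((A+D)/2+y*k).round(1))
print(ray(s,288,322,170).round(1),"jar top")
E
```

```text
w b [548.6  53.5 120. ]
w c [561.1 -58.1 120. ]
w d [ 571.1 -169.2  120. ]
s d [ 569.8 -166.7  120. ]
s b [548.7  55.7 120. ]
s a [538.2 169.2 120. ]
337.376573677899 yaw 0.09374848097999486
[538.3 168.5 120. ]
[548.8  57.  120. ]
[559.2 -54.5 120. ]
[ 569.7 -166.   120. ]
[ 726.3 -122.2  170. ] jar top
```

{"op": "step_arm", "data": {
  "targets": [
    [[-0.4,-0.4,-0.4,0,0,0.4,0],[-0.4,-0.4,-0.4,0,0,0.4,0],[-0.4,-0.32,-0.4,0,0,0.4,0],[-0.02,0,-0.4,0,0,0.15,0],[0,0,-0.1,0,0,0,0]]
  ]
}}

```text
t: 0.82
ee_pos: [563.4, -56.1, 318.5]
orientation: [-2.114, -2.322, 0.002]
ft_force: [0.4, 0.7, 0.0]
width: 41.3
grasp_force: 0.0
```

{"op": "step_arm", "data": {
  "targets": [
    [[0,0,-0.06,0,0,0,0],[0,0,-0.06,0,0,0,0],[0,0,-0.06,0,0,0,0],[0,0,-0.04,0,0,0,0],[0,0,-0.04,0,0,0,0]]
  ]
}}

```text
t: 1.45
ee_pos: [564.1, -55.9, 306.7]
orientation: [2.114, 2.324, 0.0]
ft_force: [1.0, -0.2, -0.9]
width: 0.8
grasp_force: 0.0
```

Run:
```python
from workcell import get_image
from h import *
import cv2
d=get_image("scene")
cv2.imwrite("pics/s1.png",cv2.resize(d["pixels"][110:320,100:380,::-1],(800,600),interpolation=cv2.INTER_CUBIC))
print(ray(d,190,248,0))
```

```text
[ 543.80611161 -544.71132124    0.        ]
```

View pics/s1.png

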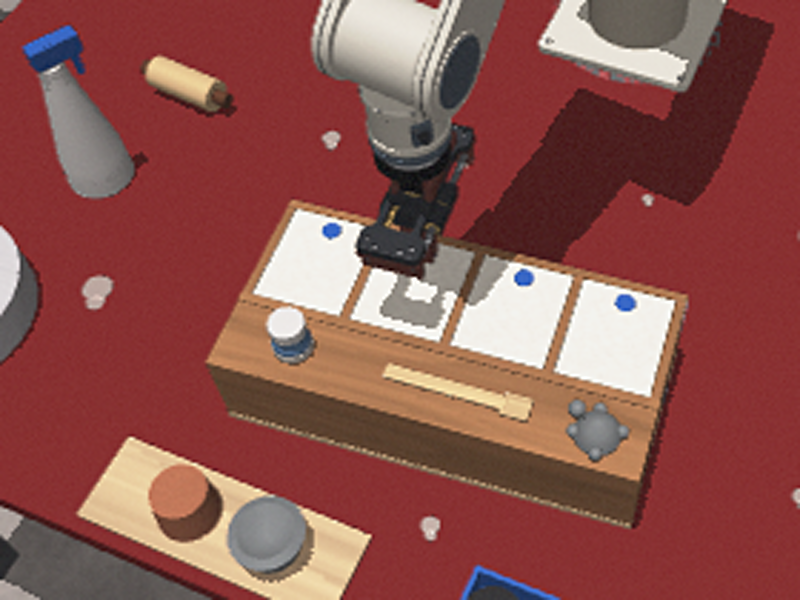

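The gripper, at crop (400,240), is closed above flap c. All flaps are level, the ledge items are undisturbed, and the bottle is far away. Now I'll press gently.

{"op": "step_arm", "data": {
  "targets": [
    [[0,0,-0.03,0,0,0,0],[0,0,-0.03,0,0,0,0],[0,0,-0.02,0,0,0,0],[0,0,-0.02,0,0,0,0],[0,0,-0.02,0,0,0,0]]
  ]
}}

```text
t: 2.12
ee_pos: [564.0, -56.0, 301.3]
orientation: [-2.114, -2.324, 0.0]
ft_force: [-5.5, 0.4, 15.0]
width: 0.5
grasp_force: 7.5
```

Flap c resists with 15 N and gives almost nothing, so its bay is full. Next is b.

{"op": "step_arm", "data": {
  "targets": [
    [[0,0,0.3,0,0,0,0],[-0.07,0.7,0,0,0,0,0],[-0.07,0.8,0,0,0,0,0],[-0.08,0.73,0,0,0,0,0],[0,0,-0.16,0,0,0,0]]
  ]
}}

```text
t: 2.75
ee_pos: [553.2, 57.4, 308.7]
orientation: [2.11, 2.326, 0.003]
ft_force: [0.3, -1.0, 0.1]
width: 0.6
grasp_force: 0.0
```

{"op": "step_arm", "data": {
  "targets": [
    [[0,0,-0.06,0,0,0,0],[0,0,-0.03,0,0,0,0],[0,0,-0.02,0,0,0,0],[0,0,-0.02,0,0,0,0],[0,0,-0.01,0,0,0,0]]
  ]
}}

```text
t: 3.38
ee_pos: [553.1, 54.9, 301.4]
orientation: [2.114, 2.323, -0.001]
ft_force: [-4.4, -3.8, 11.0]
width: 0.3
grasp_force: 5.7
```

Flap b is firm too. Next is a.

{"op": "step_arm", "data": {
  "targets": [
    [[0,0,0.3,0,0,0,0],[-0.07,0.7,0,0,0,0,0],[-0.07,0.8,0,0,0,0,0],[-0.08,0.75,0,0,0,0,0],[0,0,-0.16,0,0,0,0]]
  ]
}}

```text
t: 4.0
ee_pos: [542.2, 170.1, 308.8]
orientation: [2.11, 2.326, 0.004]
ft_force: [-0.5, 0.1, 0.3]
width: 0.6
grasp_force: 0.0
```

{"op": "step_arm", "data": {
  "targets": [
    [[0,0,-0.06,0,0,0,0],[0,0,-0.03,0,0,0,0],[0,0,-0.02,0,0,0,0],[0,0,-0.02,0,0,0,0],[0,0,-0.01,0,0,0,0]]
  ]
}}

```text
t: 4.62
ee_pos: [542.1, 167.6, 300.9]
orientation: [2.115, 2.323, -0.0]
ft_force: [-1.7, -2.8, 2.9]
width: 0.4
grasp_force: 1.7
```

Flap a is much softer, so I'll press it a little further.

{"op": "step_arm", "data": {
  "targets": [
    [[0,0,-0.02,0,0,0,0],[0,0,-0.02,0,0,0,0],[0,0,-0.02,0,0,0,0],[0,0,-0.02,0,0,0,0],[0,0,-0.02,0,0,0,0]]
  ]
}}

```text
t: 5.25
ee_pos: [542.1, 168.1, 295.7]
orientation: [2.114, 2.324, 0.001]
ft_force: [0.3, -2.1, 3.3]
width: 0.3
grasp_force: 1.7
```

Flap a is the free one. I'll push it open.

{"op": "step_arm", "data": {
  "targets": [
    [[0,0,-0.05,0,0,0,0],[0,0,-0.05,0,0,0,0],[0,0,-0.05,0,0,0,0],[0,0,-0.05,0,0,0,0],[0,0,-0.03,0,0,0,0]]
  ]
}}

```text
t: 5.88
ee_pos: [541.9, 168.1, 283.9]
orientation: [-2.114, -2.323, 0.0]
ft_force: [1.0, 0.2, 3.8]
width: 0.4
grasp_force: 1.5
```

{"op": "step_arm", "data": {
  "targets": [
    [[0,0,-0.02,0,0,0,0],[0,0,-0.02,0,0,0,0],[0,0,-0.02,0,0,0,0],[0,0,-0.02,0,0,0,0],[0,0,0,0,0,0,0]]
  ]
}}

```text
t: 6.5
ee_pos: [541.9, 168.0, 280.0]
orientation: [-2.114, -2.323, 0.001]
ft_force: [1.0, -0.4, 1.3]
width: 0.3
grasp_force: 0.7
```

{"op": "step_arm", "data": {
  "targets": [
    [[0,0,-0.02,0,0,0,0],[0,0,-0.02,0,0,0,0],[0,0,-0.02,0,0,0,0],[0,0,-0.02,0,0,0,0],[0,0,0,0,0,0,0]]
  ]
}}

```text
t: 7.12
ee_pos: [542.0, 168.0, 276.4]
orientation: [-2.114, -2.324, 0.0]
ft_force: [-0.9, -0.4, 6.2]
width: 0.4
grasp_force: 2.9
```

{"op": "step_arm", "data": {
  "targets": [
    [[0,0,-0.02,0,0,0,0],[0,0,-0.02,0,0,0,0],[0,0,-0.02,0,0,0,0],[0,0,0,0,0,0,0],[0,0,0,0,0,0,0]]
  ]
}}

```text
t: 7.75
ee_pos: [542.0, 168.0, 275.9]
orientation: [2.114, 2.323, 0.001]
ft_force: [-9.9, -2.5, 30.8]
width: 0.3
grasp_force: 14.5
```

The force rise shows the flap is on its stop. Retracting.

{"op": "step_arm", "data": {
  "targets": [
    [[0,0,0.1,0,0,0,0],[0,0,0.3,0,0,0,0],[0,0,0.6,0,0,0,0],[-0.3,0,0.8,0,0,0,0],[-0.5,0,0.8,0,0,0,0]]
  ]
}}

```text
t: 8.38
ee_pos: [501.9, 168.0, 404.4]
orientation: [-2.115, -2.323, 0.0]
ft_force: [0.0, -0.3, -0.2]
width: 0.3
grasp_force: 0.0
```

Run:
```python
from workcell import get_image
import cv2
d=get_image("scene")
cv2.imwrite("pics/s2.png",cv2.resize(d["pixels"][110:320,100:380,::-1],(800,600),interpolation=cv2.INTER_CUBIC))
d=get_image("side")
cv2.imwrite("pics/side2.png",cv2.resize(d["pixels"][:,:,::-1],(800,600),interpolation=cv2.INTER_CUBIC))
```

```text
(no output)
```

View pics/s2.png

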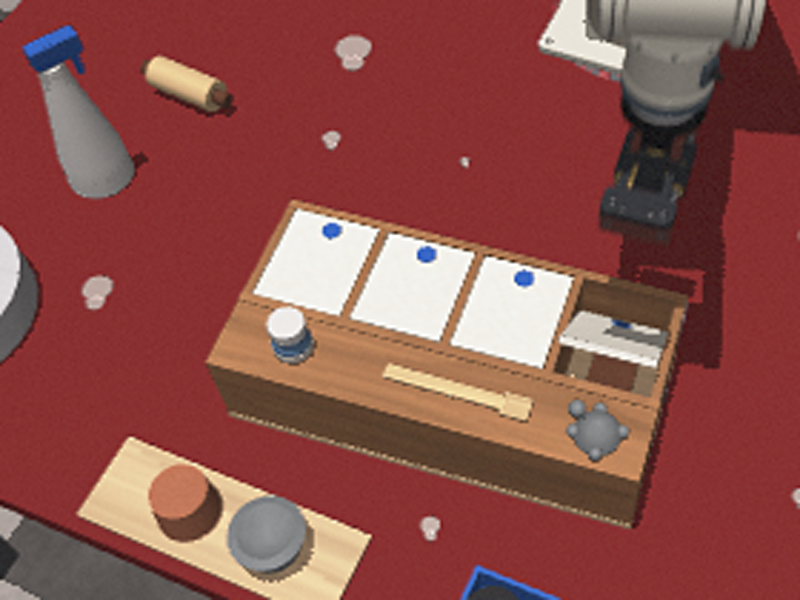

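View pics/side2.png

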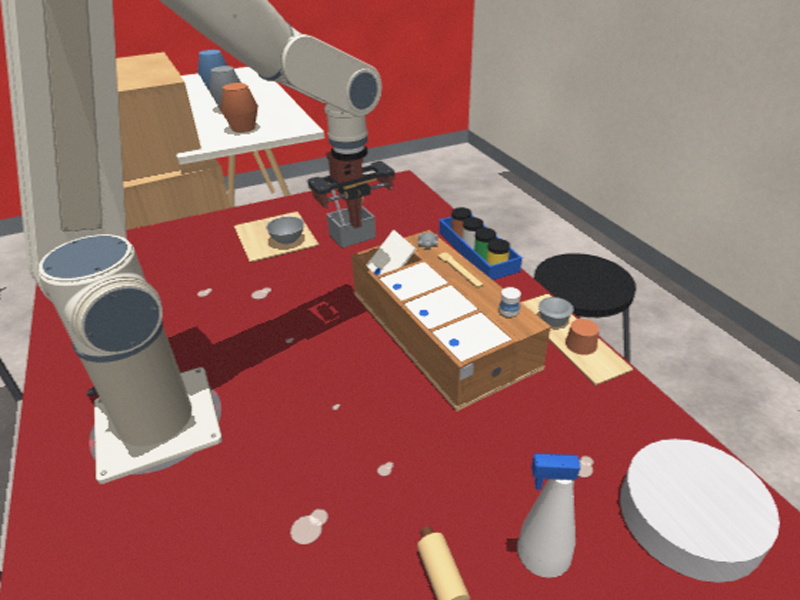

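Flap a stands steeply open, at (615,335) in the scene crop and (390,253) in the side view. The other three flaps are level, the other items haven't moved, and the arm is clear.

```bash
python3 -c "
from workcell import ctrl;print(ctrl.close_job())"
```

```text
the job is handed in; nothing more can be done
None
```

The leftmost flap (a) was the free one: I pushed it down to its stop and it stays open. Flaps b and c were firm, and d was not pressed; all three are level, nothing else was moved, and the job is handed in (no verdict was shown).

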